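# Scan the bin of blue caps

## Task

Book in the bin of blue caps: take the yellow hand scanner out of its holster, point its window squarely at the middle of the barcode label on that bin's sloped front from about 10 cm away, and hold it still for a good second so that it reads by itself, without letting it read another bin's label. Then lower it back into its holster without dropping it, nose down and fully home, upright, with the handle out over the notch as it was. Leave everything else on the bench where it stands.

Things in the scene. Friction and masses are not known exactly. Their poses are not given: they have to be found in the camera images.
- scanner: cordless pistol barcode scanner, loose, about 220 g. Origin: centre of its reading window, in the nose face; z points from the window to the rear of the head, so it looks out along -z. Parked: nose down, z up, handle to -x. Head 110 mm long: black nose block z 0 to 34 mm, 52 (x) x 64 (y) mm; behind it to z = 110 mm a flat-sided yellow body 46 x 46 mm
- scanner_grip (a point): place to grip the scanner, across y: on the head's axis in the yellow body (46 mm wide here), at (0, 0, 0.086) in the scanner's frame, 24 mm from the rear end
- scanner_spot (a point): the aiming spot: the point 100 mm straight in front of the window, at (0, 0, -0.100) in the scanner's frame. The scanner reads by itself, at any roll about its z axis, when held still for 0.8 s with the window 50 to 160 mm from a label, square to it within about 17 degrees and aimed at its middle
- scanner_butt (a point): butt of the scanner's black handle, at (-0.130, 0, 0.090) in the scanner's frame. The handle (30 mm wide in y, 34 mm thick) leaves the -x side of the yellow body at z = 50 to 86 mm and runs along -x, rising to z = 111 mm at its end 133 mm from the head's axis
- holster: black scanner holster screwed to the table, base 130 (x) x 110 (y) mm. Origin: centre of its underside; z up. Rectangular cup, inside 60 (x) x 72 (y) mm, floor at z = 24 mm, rim 66 mm, flared lips to 74 mm, notch for the handle in the -x wall (towards the robot). The scanner sits with its frame parallel to the holster's, origin at (0, 0, 0.024), 4 mm play each side
- label_blue: the paper barcode label (100 wide x 52 mm high) on the sloped front of the bin of blue caps. Origin: its centre. z = outward normal, up and towards the robot, 37 degrees from vertical; x runs up the slope, y level to the left. Fixed. This is the one to scan
- label_clear: the paper barcode label (100 wide x 52 mm high) on the sloped front of the bin of clear cups. Origin: its centre. z = outward normal, up and towards the robot, 37 degrees from vertical; x runs up the slope, y level to the left. Fixed
- label_white: the paper barcode label (100 wide x 52 mm high) on the sloped front of the bin of white discs. Origin: its centre. z = outward normal, up and towards the robot, 37 degrees from vertical; x runs up the slope, y level to the left. Fixed
- bin_blue: grey open-fronted bin heaped with dark blue caps; 170 mm wide (y), 200 mm deep (x), 130 mm high, fixed, origin at the centre of its underside, label front to its own -x (roughly towards the robot): a 30 mm upright lip, then a 37 degree slope up to 71 mm high. Contents up to 130 mm high
- bin_clear: grey open-fronted bin heaped with clear cups; 170 mm wide (y), 200 mm deep (x), 130 mm high, fixed, origin at the centre of its underside, label front to its own -x (roughly towards the robot): a 30 mm upright lip, then a 37 degree slope up to 71 mm high. Contents up to 130 mm high
- bin_white: grey open-fronted bin heaped with white sealing discs; 170 mm wide (y), 200 mm deep (x), 130 mm high, fixed, origin at the centre of its underside, label front to its own -x (roughly towards the robot): a 30 mm upright lip, then a 37 degree slope up to 71 mm high. Contents up to 130 mm high
- cap_a: loose assembled part, a blue flared cap (53 mm across) with a clear cup standing on it, 69 mm high, origin at the centre of its foot; bystander
- cap_b: loose assembled part, a blue flared cap (53 mm across) with a clear cup standing on it, 69 mm high, origin at the centre of its foot; bystander
- cap_c: loose assembled part, a blue flared cap (53 mm across) with a clear cup standing on it, 69 mm high, origin at the centre of its foot; bystander
- marker: loose white marker pen with a blue cap, lying along its x, 140 mm long, 18 mm thick, origin under its middle; bystander
- tape: loose dark desk tape dispenser with a brown roll, 165 (x) x 62 (y) mm, 80 mm high, 0.8 kg, origin at the centre of its underside; bystander
- sanitiser: loose white round bottle with a blue cap, 60 mm across, 170 mm high, origin at the centre of its foot; bystander
Things that resemble listed ones, but are neither listed nor needed, are in the scene too. What is shaped like the scanner but purple is not meant.

How it is judged:
On the way:
1. the scanner is held still, its window 50 to 160 mm from the label of the blue caps' bin, square to it and its aiming spot on the middle of the label, for 0.8 s (z of scanner in the frame of label_blue between 0.05 and 0.16 m and x of scanner_spot in the frame of label_blue between -0.02 and 0.02 m and y of scanner_spot in the frame of label_blue between -0.025 and 0.025 m and angle between the z axis of scanner and the z axis of label_blue, either way round below 0.3 rad and linear speed of scanner below 0.03 m/s and angular speed of scanner below 0.2 rad/s), for 0.8 s.
At the end, for the whole second after the job is handed in: the scanner stands at rest nose down in its holster: window centre within 8 mm sideways and 5 mm in height of its seat, within about 6 degrees of upright, handle out over the notch; every bystander is within 30 mm of where it began (x of scanner in the frame of holster between -0.008 and 0.008 m and y of scanner in the frame of holster between -0.008 and 0.008 m and z of scanner in the frame of holster between 0.018 and 0.029 m and angle between scanner's own z axis and vertical below 0.1 rad and x of scanner_butt in the frame of holster below -0.11 m and linear speed of scanner below 0.02 m/s and distance of each of cap_a, cap_b, cap_c, marker, tape, sanitiser from where it was at the start of the episode below 0.03 m); the robot touches nothing.
It fails at once if the scanner reads another bin's label (held still, aimed at its middle within about 20 mm, square within 17 degrees and 50 to 160 mm away) ((z of scanner in the frame of label_clear between 0.05 and 0.16 m and x of scanner_spot in the frame of label_clear between -0.02 and 0.02 m and y of scanner_spot in the frame of label_clear between -0.025 and 0.025 m and angle between the z axis of scanner and the z axis of label_clear, either way round below 0.3 rad and linear speed of scanner below 0.03 m/s and angular speed of scanner below 0.2 rad/s) or (z of scanner in the frame of label_white between 0.05 and 0.16 m and x of scanner_spot in the frame of label_white between -0.02 and 0.02 m and y of scanner_spot in the frame of label_white between -0.025 and 0.025 m and angle between the z axis of scanner and the z axis of label_white, either way round below 0.3 rad and linear speed of scanner below 0.03 m/s and angular speed of scanner below 0.2 rad/s)).
It fails at once if the scanner is dropped: it moves faster than 0.5 m/s with no finger on it (a fall of about 13 mm) (contact force between the fingers and scanner below 0.05 N and linear speed of scanner above 0.5 m/s).
It fails at once if a bystander is moved more than 30 mm (distance of any of cap_a, cap_b, cap_c, marker, tape, sanitiser from where it was at the start of the episode above 0.03 m).
It also fails if it takes over 51 s, if anything falls off the work surface, if the arm or the gripper's body presses on something with over 40 N, if the wrist force passes 120 N, or if a joint passes its speed limit or range.

## Robot

A 7-joint arm with a two-finger parallel gripper is mounted at the origin on the work surface. World frame = base frame: x ahead of the robot, y to its left, z up, the work surface at z = 0. Lengths are in m, angles in rad, forces in N, time in s.
With the tool pointing down it reaches from about 0.425 to 0.875 m from the base axis. Payload 4.7 kg.
Tool frame: the origin (TCP) lies midway between the tips of the shut fingers; the grasp point (between the pads) lies ctrl.grasp_offset behind it (ctrl.grasp_offset is the distance from the TCP to the grasp point, in m); z points along the fingers, y is the line along which they close (so a half turn about z gives the same grasp; the last joint's range is limited). The gripper opens to 87 mm and grips with 3 to 60 N. Pads are 19 mm wide; open, the fingers measure 117 mm over their backs; the gripper's body (75 mm by 190 mm) begins 51 mm behind the grasp point.
Start: joints at [-1.331, 0.321, -0.07, 1.45, 0.023, 1.371, -0.057], TCP at [0.146, 0.634, 0.223] pointing down, gripper open.
Joint ranges: [-2.86, 2.86], [-0.3, 2.09], [-1.38, 1.24], [0.06, 2.45], [-1.56, 4.7], [0.09, 2.05], [-2.69, 2.69]. Speed limits (rad/s): [2.57, 2.57, 3.14, 3.14, 3.14, 3.14, 3.14].

## Interface

Orientations are given as a rotation vector (axis times angle).
In Python, from bench import ctrl gives the robot as it stands. The module is installed in compiled form; this text tells all that it offers.
- The arm moves only by the tool jog_arm, never from a script. Its argument "moves" is one flat list of numbers, 7 for each row, row after row: the shift along the tool's x, y, z in units of 30 cm (1.0 is 30 cm), then the turn, a rotation vector about the tool's x, y, z in units of 60 degrees (1.0 is 60 degrees), then the gripper's target within -1 to 1 (fully open at 1, half-way at 0, shut at -1). In form: [x, y, z, wx, wy, wz, fingers, x, y, z, wx, wy, wz, fingers, ...]. A call has exactly 8 rows; each row is the pose to reach, as a shift and turn from the pose commanded when the call began, along the tool's axes at that moment; what a row does not reach only later rows make up. A row lasts 1/8 s, in which the tool goes at most 62.5 mm and 10.7 degrees, less where a joint would pass 70% of its speed; a pose out of reach is approached as far as the arm can. A call with a number of a shift or a turn outside -1 to 1 is refused whole. A call with a gripper value outside its range is refused whole. The fingers move at their own pace and stop on an object; "newtons" is the grip in N (left out, the last holds). Time passes only in rows, so rows that repeat a pose let the fingers close, or fill a call up. It gives the time, the measured TCP pose, the force, the opening and the grip force at its end, in the units of the state.
- ctrl.get_state(): the state, without advancing time (a new reading comes with each control period).
- ctrl.get_image(name): name is "scene" or "side" or "wrist"; returns a dict with "pixels" (420x560x3 uint8, red, green, blue), "fx", "fy", "cx", "cy" (pixels), "xyz" and "rotation" of the camera in the world; the wrist camera has in their place "tool_from_camera" (4x4, takes a point from camera to tool coordinates, whose origin is the TCP and whose axes are the flange's). Camera axes: x right, y up, looking along -z (the intrinsics and any distortion apply to the point x, -y, -z); pixel columns grow to the right and rows downward; lengths in m; the calibration is good to about 2 mm. The wrist camera is an equidistant fisheye: a pixel r from the principal point sees the ray r / f radians off the axis. A picture is of the moment at which its call begins: read the wrist's pose just before it. There is no depth.
- ctrl.close_job(): hands the job in; it is judged then, once.
The state is a dict: "time": time; "joint_positions": joint angles; "qd": joint speeds; "joint_torque": joint torques, N m; "position": TCP position; "tool_rot": TCP orientation; "ft_force": force on the tool from outside, world axes, zero at the start; "torque": the same for the moment, N m; "grip_width": opening from 0.0 (shut) to 1.0 (fully open); "grip_force": force on a finger pad.
Only numpy, scipy, OpenCV 4.12 (cv2) and the standard library are available. Lean on these libraries where they do the work, as an engineer would, in place of code of your own. Each camera call takes 0.05 s, during which the arm holds its last target. There are 200 camera calls.

## Working session

There is one attempt and no reset: what is moved stays moved. The work goes in short steps, Python scripts to look and compute and a tool call to move; the robot and the scene stay as the last step left them, time stands still between calls to the robot, and variables do not carry over. Pictures are saved under pics/ and viewed, at most 10 in all, crops included, and the job is handed in when it is done.

Besides the shell and the picture viewer there is one more tool, called after "Emit:" as name(argument=value, ...) on one line, values as JSON. jog_arm: Moves the arm, as the interface text tells. Its arguments: {"type":"object","properties":{"moves":{"type":"array"},"newtons":{"type":"number"}},"required":["moves"]}

```bash
mkdir -p pics; cat > h.py <<'E'
import numpy as np, cv2
from bench import ctrl
from scipy.spatial.transform import Rotation as R
def snap(n,f):
    s=ctrl.get_state(); im=ctrl.get_image(n); cv2.imwrite('pics/'+f,im['pixels'][:,:,::-1]); 
    np.save('pics/'+f+'.npy',np.array([{k:v for k,v in im.items()},s],dtype=object),allow_pickle=True); return im,s
def load(f):
    return np.load('pics/'+f+'.npy',allow_pickle=True)
def cam(im,s):
    if 'tool_from_camera' in im:
        T=np.eye(4);T[:3,:3]=R.from_rotvec(s['tool_rot']).as_matrix();T[:3,3]=s['position']
        return T@np.array(im['tool_from_camera']),True
    T=np.eye(4);r=np.array(im['rotation']);T[:3,:3]=r if r.shape==(3,3) else R.from_rotvec(r).as_matrix();T[:3,3]=im['xyz'];return T,False
def proj(im,s,P):
    T,fe=cam(im,s);p=(np.atleast_2d(P)-T[:3,3])@T[:3,:3];x,y,z=p[:,0],-p[:,1],-p[:,2]
    if fe:
        r=np.hypot(x,y);k=np.arctan2(r,z)/np.maximum(r,1e-9)
    else: k=1/z
    return np.c_[im['cx']+im['fx']*x*k,im['cy']+im['fy']*y*k]
def ray(im,s,uv):
    T,fe=cam(im,s);a=(uv[0]-im['cx'])/im['fx'];b=(uv[1]-im['cy'])/im['fy']
    if fe:
        t=np.hypot(a,b);k=np.sin(t)/max(t,1e-9);d=np.array([a*k,-b*k,-np.cos(t)])
    else: d=np.array([a,-b,-1.])
    return T[:3,3],T[:3,:3]@d
def atz(im,s,uv,z):
    o,d=ray(im,s,uv);return o+d*(z-o[2])/d[2]
E
python3 - <<'E'
from h import *
print(ctrl.get_state(),ctrl.grasp_offset)
a=[]
for n in("scene","side","wrist"):
    im,s=snap(n,n+'0.png'); print({k:v for k,v in im.items() if k!='pixels'})
E
```

```text
{'time': 0.0, 'joint_positions': array([-1.33088178,  0.32181501, -0.07009644,  1.45165813,  0.02259279,
        1.37080686, -0.05689026]), 'qd': array([ 3.58149281e-04,  1.88823750e-03, -7.20224431e-04,  1.60361131e-03,
       -6.40914849e-05, -1.85423573e-03,  3.98079819e-04]), 'joint_torque': array([-5.38827971e-04, -4.91289425e+01, -4.04417356e-01, -3.12528098e+01,
       -6.39041117e-02,  4.39449248e-02,  1.57322074e-04]), 'position': array([0.1454511 , 0.63295218, 0.22147527]), 'tool_rot': array([-3.53863623e-01, -3.12147066e+00,  2.97800962e-03]), 'ft_force': array([ 0.62046114, -0.62219509,  1.47748368]), 'torque': array([-0.00087298,  0.00806563, -0.0179553 ]), 'grip_force': 0.0, 'grip_width': 1.0005034858490707} 0.0187
{'fx': 434.33052364630873, 'fy': 434.33052364630873, 'cx': 280.79810508801984, 'cy': 211.65245011477325, 'xyz': array([1.02711234, 0.78559784, 1.3285582 ]), 'rotation': array([0.247734  , 0.7749613 , 2.39432686])}
{'fx': 418.8959613860612, 'fy': 418.8959613860612, 'cx': 285.9256293428061, 'cy': 207.71326597900455, 'xyz': array([ 0.18262773, -0.78347121,  0.80615034]), 'rotation': array([ 0.85687102, -0.15348509, -0.32824321])}
{'fx': 325.19226210127806, 'fy': 325.19226210127806, 'cx': 279.81707254878756, 'cy': 208.0878791745262, 'tool_from_camera': array([[-5.24123943e-04,  9.70642800e-01,  2.40525010e-01,
         6.55847126e-02],
       [ 9.99999830e-01,  4.47472258e-04,  3.73300589e-04,
        -5.18353066e-04],
       [ 2.54713260e-04,  2.40525165e-01, -9.70642870e-01,
        -1.62642124e-01],
       [ 0.00000000e+00,  0.00000000e+00,  0.00000000e+00,
         1.00000000e+00]])}
```

View pics/scene0.png

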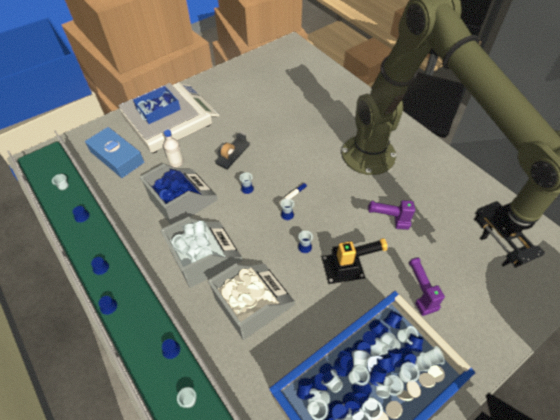

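View pics/side0.png

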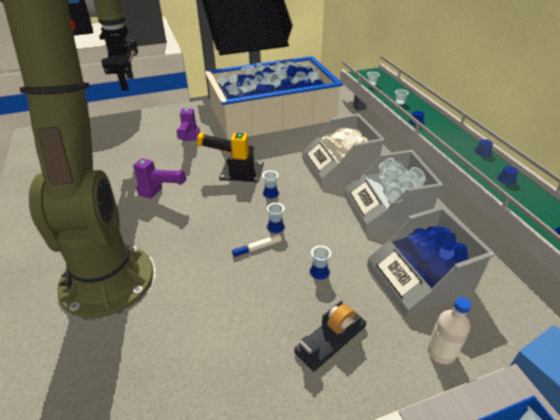

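Candidates for the scanner: yellow scanner in its holster at scene (345,253) / side (239,145); purple look-alikes at scene (405,212) and (430,295), side (148,178) and (187,124). I choose the yellow one. The target is the blue-caps bin label at scene (200,185) / side (398,275). The blue tray at scene (157,103) is not a labelled bin. Now one close crop for checking.

```bash
python3 - <<'E'
from h import *
o=[]
for n,c in(("scene",[(310,225),(150,150)]),("side",[(190,120),(365,230)])):
    im=cv2.imread(f'pics/{n}0.png'); w=[]
    for x,y in c:
        w.append(cv2.resize(im[y:y+60,x:x+80],(400,300),interpolation=cv2.INTER_CUBIC))
    o.append(np.hstack(w))
cv2.imwrite('pics/crop.png',np.vstack(o))
E
```

```text
(no output)
```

View pics/crop.png

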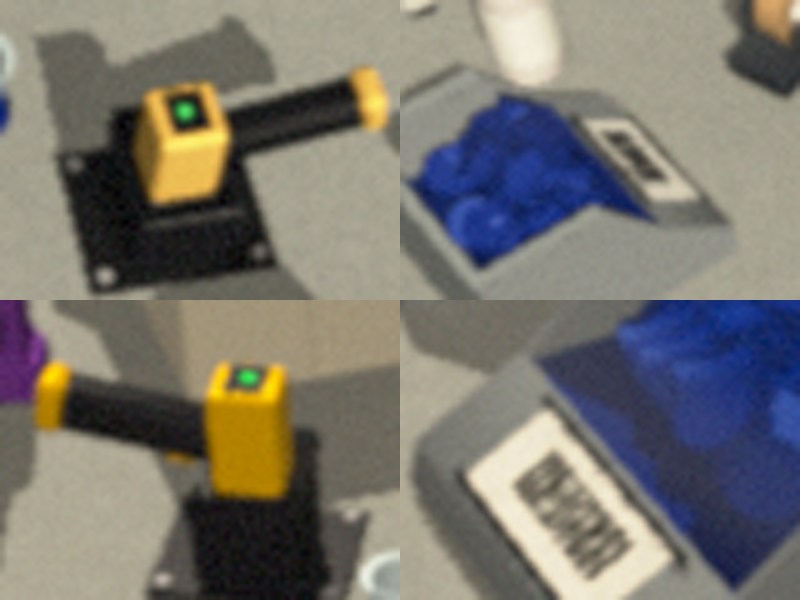

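```bash
python3 - <<'E'
from h import *
from scipy.optimize import least_squares
A,sa=load('scene0.png');B,sb=load('side0.png')
def tri(p,q):
    M=[];b=[]
    for im,s,uv in((A,sa,p),(B,sb,q)):
        o,d=ray(im,s,uv);d/=np.linalg.norm(d);Q=np.eye(3)-np.outer(d,d);M.append(Q);b.append(Q@o)
    return np.linalg.lstsq(np.vstack(M),np.hstack(b),rcond=None)[0]
print('top',tri((347,247),(239.6,135.6)),atz(A,sa,(347,247),.134),atz(B,sb,(239.6,135.6),.134))
print('butt',tri((383.6,245),(200.6,139.4)))
t=np.radians(37)
def lab(p,u,v):
    Rm=R.from_euler('z',p[3]).as_matrix()@np.array([[np.cos(t),0,-np.sin(t)],[0,1,0],[np.sin(t),0,np.cos(t)]])
    return p[:3]+np.array([[u*.026,v*.05,0]])@Rm.T
S=[(A,sa,(1,1),(186.6,173.6)),(A,sa,(-1,1),(194.4,174)),(A,sa,(-1,-1),(209,187)),(A,sa,(1,-1),(202,190)),
(B,sb,(1,1),(422,281.6)),(B,sb,(1,-1),(395,252)),(B,sb,(-1,-1),(377.4,265.6))]
f=lambda p:np.ravel([proj(i,s,lab(p,*c))[0]-m for i,s,c,m in S])
r=least_squares(f,[.75,-.2,.05,0],loss='soft_l1');print(r.x,r.fun.round(1))
for z in (0,):
  for n,p in dict(capsC=(305,250),capB=(287,217),capA=(247,190),san=(175,163),white=(250,290),clear=(200,240),tray=(395,300)).items(): print(n,atz(A,sa,p,z)[:2].round(3))
E
```

```text
top [0.43720997 0.33151489 0.13571238] [0.43427127 0.33140877 0.134     ] [0.43942925 0.33259625 0.134     ]
butt [0.32468993 0.38916848 0.11246023]
[ 0.65571828 -0.26652251  0.05589112 -2.30797176] [ -3.   -1.1 -11.7  12.1  -0.5   0.9   7.4 -15.7  -0.8  -0.5 -17.9  16.4
   1.7  -0.6]
capsC [0.495 0.2  ]
capB [0.459 0.048]
capA [ 0.506 -0.149]
san [ 0.662 -0.445]
white [0.738 0.21 ]
clear [ 0.77  -0.061]
tray [0.378 0.526]
```

```bash
cat >> h.py <<'E'
t37=np.radians(37)
def labR(yaw): return R.from_euler('z',yaw).as_matrix()@np.array([[np.cos(t37),0,-np.sin(t37)],[0,1,0],[np.sin(t37),0,np.cos(t37)]])
def lab(p,u,v): return p[:3]+np.array([[u*.026,v*.05,0]])@labR(p[3]).T
E
python3 - <<'E'
from h import *
from scipy.optimize import least_squares
A,sa=load('scene0.png');B,sb=load('side0.png')
S=[(A,sa,(1,-1),(186.6,173.6)),(A,sa,(-1,-1),(194.4,174)),(A,sa,(-1,1),(209,187)),(A,sa,(1,1),(202,190)),
(B,sb,(1,-1),(422,281.6)),(B,sb,(1,1),(395,252)),(B,sb,(-1,1),(377.4,265.6))]
f=lambda p:np.ravel([proj(i,s,lab(p,*c))[0]-m for i,s,c,m in S])
r=least_squares(f,[.65,-.26,.05,0],loss='soft_l1');p=r.x;print(p,r.fun.round(1))
s=ctrl.get_state();Rt=R.from_rotvec(s['tool_rot']);print(Rt.as_matrix().round(3))
# wrist target 1: above scanner, tool down, tool y = scanner y
yaw=np.radians(-27)
for flip in(0,np.pi):
    Rg=R.from_euler('z',yaw+flip)*R.from_euler('x',np.pi)
    print('grasp turn (units)',(Rt.inv()*Rg).as_rotvec()/(np.pi/3))
for z in(.30,):
    print('shift',Rt.inv().apply(np.array([.437,.332,z])-s['position'])/.3)
E
```

```text
[ 0.6551797  -0.26472836  0.05199734  0.07940569] [-2.7  0.1 -0.1 -0.4  0.3  1.5 -3.  -1.  -1.5 -0.3 -0.9 -0.   0.5  0.4]
[[-0.975  0.224 -0.   ]
 [ 0.224  0.975 -0.001]
 [-0.    -0.001 -1.   ]]
grasp turn (units) [-3.74784717e-04 -1.97925302e-03 -2.76556673e+00]
grasp turn (units) [-0.00135997  0.00025752  0.23443255]
shift [-1.17178257 -0.76103417 -0.25969001]
```

Emit:
jog_arm(moves=[-0.15,-0.1,-0.2,0,0,0.05,1,-0.3,-0.2,-0.26,0,0,0.1,1,-0.45,-0.3,-0.26,0,0,0.15,1,-0.6,-0.4,-0.26,0,0,0.2,1,-0.75,-0.5,-0.26,0,0,0.234,1,-0.9,-0.6,-0.26,0,0,0.234,1,-1,-0.7,-0.26,0,0,0.234,1,-1,-0.76,-0.26,0,0,0.234,1])

```text
time: 1.15
position: [0.389, 0.341, 0.3003]
tool_rot: [0.742, 3.052, -0.001]
ft_force: [-0.7, -0.1, 1.5]
grip_width: 1.002
grip_force: 0.0
```

```bash
python3 - <<'E'
from h import *
im,s=snap('wrist','w1.png');print(s['time'],s['position'],s['qd'].round(3))
im,s2=snap('wrist','w1.png')
c=cv2.resize(im['pixels'][:,:,::-1],(800,600),interpolation=cv2.INTER_CUBIC)
cv2.imwrite('pics/w1v.png',c)
E
```

```text
1.15 [0.38901356 0.34101599 0.30031654] [ 0.031 -0.27  -0.016  0.269  0.013  0.     0.084]
```

View pics/w1v.png

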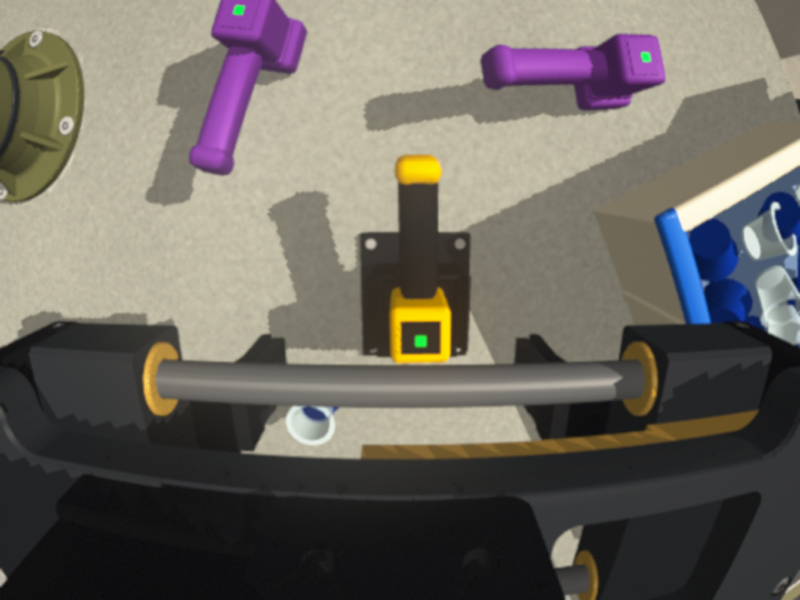

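```bash
python3 - <<'E'
from h import *
im,s=load('w1.png');k=1.42857
g=lambda u,v,z:atz(im,s,((u+.5)/k-.5,(v+.5)/k-.5),z)
h=g(420,339,.134);b=g(418.5,170,.125);print('head',h,'butt',b,'yaw',np.degrees(np.arctan2(*(h-b)[1::-1])))
sc=[g(371,243,.008),g(460,243,.008),g(457,350,.008),g(374,351,.008)]
print(np.array(sc),'base c',np.mean(sc,0)); d=sc[1]-sc[0];print('yaw from screws',np.degrees(np.arctan2(-d[0],d[1])), np.linalg.norm(d), np.linalg.norm(sc[2]-sc[1]))
for q in [(391,362),(449,361)]: print(g(*q,.134))
s=ctrl.get_state();print(s['position'],R.from_rotvec(s['tool_rot']).as_matrix().round(4))
A,sa=load('scene0.png');B,sb=load('side0.png')
p=np.array([[.42,.41,.1],[.42,.41,.15]]);print(g(658,215,.12),atz(A,sa,(395,296),.12),g(658,215,.1),atz(A,sa,(395,296),.1))
E
```

```text
head [0.43661707 0.33075219 0.134     ] butt [0.32532898 0.38622603 0.125     ] yaw -26.49490234459263
[[0.36657269 0.31755328 0.008     ]
 [0.40669724 0.39594007 0.008     ]
 [0.50668948 0.3447578  0.008     ]
 [0.46769126 0.26705056 0.008     ]] base c [0.43691267 0.33132543 0.008     ]
yaw from screws -27.10695547437389 0.08805945316855522 0.11233019837376979
[0.44312142 0.30283309 0.134     ]
[0.46281013 0.3424824  0.134     ]
[0.38660197 0.34273622 0.30073419] [[-8.903e-01  4.554e-01 -5.000e-04]
 [ 4.554e-01  8.903e-01  3.000e-04]
 [ 6.000e-04  0.000e+00 -1.000e+00]]
[0.43815193 0.55343504 0.12      ] [0.42721054 0.5406436  0.12      ] [0.44455744 0.56400104 0.1       ] [0.41728298 0.53658994 0.1       ]
```

Emit:
jog_arm(moves=[-0.08,0.02,0.05,0,0,0,1,-0.167,0.041,0.2,0,0,0,1,-0.167,0.041,0.35,0,0,0,1,-0.167,0.041,0.5,0,0,0,1,-0.167,0.041,0.6,0,0,0,1,-0.167,0.041,0.68,0,0,0,1,-0.167,0.041,0.697,0,0,0,1,-0.167,0.041,0.697,0,0,0,1])

```text
time: 2.25
position: [0.4366, 0.3337, 0.0917]
tool_rot: [-0.73, -3.055, -0.001]
ft_force: [0.3, 0.2, 0.9]
grip_width: 0.997
grip_force: 0.0
```

```bash
python3 - <<'E'
from h import *
im,s=snap('side','s1.png');s=ctrl.get_state();print(s['position'],s['ft_force'],R.from_rotvec(s['tool_rot']).as_matrix().round(4))
w,_=snap('wrist','w2.png')
a=cv2.resize(im['pixels'][80:230,140:340,::-1],(400,300),interpolation=2);b=cv2.resize(w['pixels'][:,:,::-1],(400,300),interpolation=3)
cv2.imwrite('pics/v2.png',np.hstack([a,b]))
E
```

```text
[0.43718702 0.33365225 0.09239483] [-0.10057723 -0.75765797  0.87421747] [[-8.918e-01  4.525e-01  1.000e-03]
 [ 4.525e-01  8.918e-01  1.300e-03]
 [-3.000e-04  1.600e-03 -1.000e+00]]
```

View pics/v2.png

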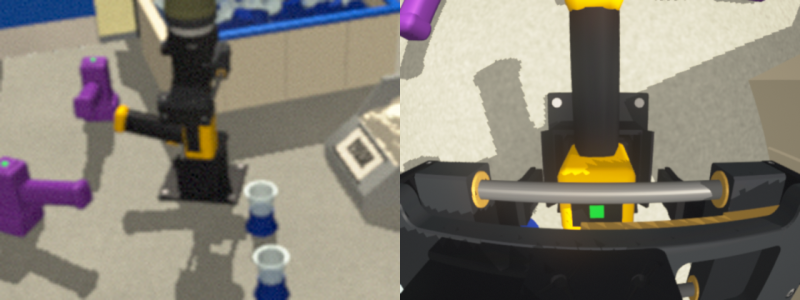

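The picture shows the yellow head between both open fingers (wrist crop, LED at about (597,212)) and nothing touched. I'll correct 2.5 mm and close.

Emit:
jog_arm(moves=[-0.002,-0.008,0.003,0,0,0,1,-0.002,-0.008,0.003,0,0,0,-0.2,-0.002,-0.008,0.003,0,0,0,-1,-0.002,-0.008,0.003,0,0,0,-1,-0.002,-0.008,0.003,0,0,0,-1,-0.002,-0.008,0.003,0,0,0,-1,-0.002,-0.008,0.003,0,0,0,-1,-0.002,-0.008,0.003,0,0,0,-1], newtons=40)

```text
time: 3.35
position: [0.4368, 0.3302, 0.0907]
tool_rot: [0.733, 3.055, 0.001]
ft_force: [0.2, 0.9, -0.2]
grip_width: 0.525
grip_force: 40.0
```

```bash
python3 - <<'E'
from h import *
s=ctrl.get_state();print({k:np.round(v,4) for k,v in s.items()});print(R.from_rotvec(s['tool_rot']).as_matrix().round(4))
E
```

```text
{'time': np.float64(3.35), 'joint_positions': array([-0.9056,  0.2093,  0.234 ,  1.8727, -0.0551,  1.065 ,  0.4501]), 'qd': array([ 0.0005,  0.0019,  0.0002, -0.0009,  0.001 , -0.0002, -0.    ]), 'joint_torque': array([ 2.66000e-02, -3.85236e+01,  1.67070e+00, -2.73047e+01,
       -8.30000e-03,  5.03400e-01,  1.27000e-02]), 'position': array([0.4368, 0.3302, 0.0907]), 'tool_rot': array([7.3270e-01, 3.0545e+00, 1.0000e-03]), 'ft_force': array([ 0.1921,  0.944 , -0.2292]), 'torque': array([ 0.2026, -0.1853, -0.0234]), 'grip_force': np.float64(39.9724), 'grip_width': np.float64(0.5246)}
[[-8.912e-01  4.536e-01  5.000e-04]
 [ 4.536e-01  8.912e-01  5.000e-04]
 [-2.000e-04  7.000e-04 -1.000e+00]]
```

Emit:
jog_arm(moves=[0,0,-0.08,0,0,0,-1,0,0,-0.2,0,0,0,-1,0,0,-0.38,0,0,0,-1,0,0,-0.55,0,0,0,-1,-0.05,-0.1,-0.62,0,0,0.1,-1,-0.12,-0.24,-0.62,0,0,0.22,-1,-0.2,-0.38,-0.62,0,0,0.34,-1,-0.27,-0.52,-0.62,0,0,0.46,-1])

```text
time: 4.35
position: [0.4374, 0.1522, 0.276]
tool_rot: [-1.446, -2.788, 0.002]
ft_force: [-0.0, -0.5, -1.5]
grip_width: 0.523
grip_force: 40.0
```

```bash
cat > go.py <<'E'
import sys
from h import *
# args: x y z ; target tool rot = down with tool-x heading deg
def need(P,Rg):
    s=ctrl.get_state();Rt=R.from_rotvec(s['tool_rot'])
    print('t',s['time'],'pos',s['position'].round(4),'grip',s['grip_force'].round(1),s['grip_width'].round(3),'ft',s['ft_force'].round(1),'q',s['joint_positions'].round(2))
    print('shift',(Rt.inv().apply(np.array(P)-s['position'])/.3).round(4),'turn',((Rt.inv()*Rg).as_rotvec()/(np.pi/3)).round(4))
def down(hd): # tool x heading
    a=np.radians(hd);return R.from_matrix(np.array([[np.cos(a),np.sin(a),0],[np.sin(a),-np.cos(a),0],[0,0,-1]]))
if __name__=='__main__':
    a=list(map(float,sys.argv[1:]));need(a[:3],down(a[3]))
E
python3 go.py .5 -.33 .275 90
```

```text
Traceback (most recent call last):
  File "go.py", line 11, in <module>
    a=list(map(float,sys.argv[1:]));need(a[:3],down(a[3]))
                                    ~~~~^^^^^^^^^^^^^^^^^^
  File "go.py", line 6, in need
    print('t',s['time'],'pos',s['position'].round(4),'grip',s['grip_force'].round(1),s['grip_width'].round(3),'ft',s['ft_force'].round(1),'q',s['joint_positions'].round(2))
                                                            ^^^^^^^^^^^^^^^^^^^^^
AttributeError: 'float' object has no attribute 'round'
```

```bash
sed -i "s/s\['grip_force'\].round(1),s\['grip_width'\].round(3)/s['grip_force'],s['grip_width']/" go.py; python3 go.py .5 -.33 .275 90
```

```text
t 4.35 pos [0.4374 0.1522 0.276 ] grip 39.96803346206434 0.5232084644440846 ft [-0.  -0.5 -1.5] q [-0.79 -0.12  0.36  1.82  0.04  1.44  0.18]
shift [-1.4339 -0.7552  0.0042] turn [-1.300e-03  3.000e-04  5.862e-01]
```

Emit:
jog_arm(moves=[-0.12,-0.06,0,0,0,0.08,-1,-0.25,-0.12,0,0,0,0.16,-1,-0.38,-0.19,0,0,0,0.24,-1,-0.5,-0.26,0,0,0,0.32,-1,-0.62,-0.32,0,0,0,0.4,-1,-0.75,-0.39,0,0,0,0.48,-1,-0.87,-0.45,0,0,0,0.55,-1,-1,-0.52,0,0,0,0.585,-1])

```text
time: 5.35
position: [0.4842, -0.1815, 0.276]
tool_rot: [-2.215, -2.226, 0.0]
ft_force: [0.6, 0.5, -2.3]
grip_width: 0.527
grip_force: 40.0
```

```bash
python3 go.py .5 -.33 .275 90
```

```text
t 5.35 pos [ 0.4842 -0.1815  0.276 ] grip 39.973098419141024 0.5269395938820507 ft [ 0.6  0.5 -2.3] q [-0.46 -0.01  0.77  1.72  0.    1.43  0.32]
shift [-0.4952  0.0502  0.003 ] turn [-0.001  -0.0009  0.0047]
```

Emit:
jog_arm(moves=[-0.12,0.01,0,0,0,0,-1,-0.24,0.02,0,0,0,0,-1,-0.36,0.03,0,0,0,0,-1,-0.46,0.03,0,0,0,0,-1,-0.46,0.03,0,0,0,0,-1,-0.46,0.03,0,0,0,0,-1,-0.46,0.03,0,0,0,0,-1,-0.46,0.03,0,0,0,0,-1])

```text
time: 6.35
position: [0.4949, -0.3175, 0.2766]
tool_rot: [-2.213, -2.23, -0.001]
ft_force: [-0.1, 0.0, -2.2]
grip_width: 0.527
grip_force: 40.0
```

```bash
python3 go.py .5 -.33 .275 90; python3 - <<'E'
from h import *
im,s=snap('wrist','w3.png')
cv2.imwrite('pics/w3v.png',cv2.resize(im['pixels'][:,:,::-1],(800,600),interpolation=cv2.INTER_CUBIC))
E
```

```text
t 6.35 pos [ 0.4949 -0.3175  0.2766] grip 39.97188686742447 0.526842925664862 ft [-0.1  0.  -2.2] q [-0.24  0.22  0.9   1.56 -0.18  1.45  0.68]
shift [-0.0418  0.0166  0.0053] turn [ 0.0004 -0.0008  0.0072]
```

View pics/w3v.png

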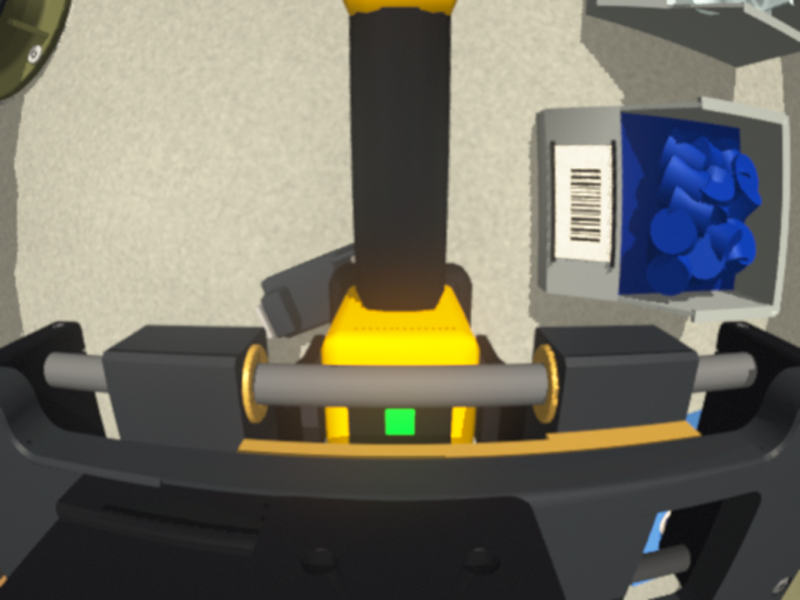

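The wrist view shows the blue bin's label with corners at about (554,145), (612,145), (612,265), (554,259); the scanner sits square in the grip.

```bash
cat > lab.py <<'E'
from h import *
from scipy.optimize import least_squares
from go import need
im,s=load('w3.png');k=1.42857
S=[((-1,1),(554,145)),((1,1),(612,145)),((1,-1),(612,265)),((-1,-1),(554,259))]
f=lambda p:np.ravel([proj(im,s,lab(p,*c))[0]-((np.array(m)+.5)/k-.5) for c,m in S])
r=least_squares(f,[.65,-.26,.05,0]);p=r.x;print('label',p.round(4),r.fun.round(1))
f2=lambda q:f([q[0],q[1],.052,q[2]]);r=least_squares(f2,[.65,-.26,0]);print(r.x.round(4),r.fun.round(1))
E
python3 lab.py; python3 - <<'E'
from h import *
from lab import p,need
L=labR(p[3])
# scanner z = label z, tool z=-label z; tool roll options by angle of tool x relative to label x
P=p[:3]+L[:,2]*(.1+.086-.0187)
for a in (90,110,70,45):
    a=np.radians(a);x=L[:,0]*np.cos(a)+L[:,1]*np.sin(a);z=-L[:,2];Rg=R.from_matrix(np.c_[x,np.cross(z,x),z])
    print(np.degrees(a));print(P);need(P,Rg)
E
```

```text
label [ 0.6487 -0.2627  0.0658  0.0478] [-0.1  0.1  0.3 -0.2 -0.5 -0.3  0.3  0.3]
[ 0.6543 -0.263   0.0478] [ 0.6  1.5 -0.5  1.3 -1.2 -1.8  0.9 -1. ]
label [ 0.6487 -0.2627  0.0658  0.0478] [-0.1  0.1  0.3 -0.2 -0.5 -0.3  0.3  0.3]
[ 0.6543 -0.263   0.0478] [ 0.6  1.5 -0.5  1.3 -1.2 -1.8  0.9 -1. ]
90.0
[ 0.54813298 -0.26749318  0.19942172]
t 6.4 pos [ 0.4948 -0.3178  0.2766] grip 39.97178933350369 0.5247812681661892 ft [ 0.  -0.4 -1.5] q [-0.24  0.22  0.9   1.56 -0.18  1.45  0.68]
shift [0.1661 0.1787 0.2575] turn [-0.6162  0.012  -0.0376]
110.0
[ 0.54813298 -0.26749318  0.19942172]
t 6.4 pos [ 0.4948 -0.3178  0.2766] grip 39.97178933350369 0.5247812681661892 ft [ 0.  -0.4 -1.5] q [-0.24  0.22  0.9   1.56 -0.18  1.45  0.68]
shift [0.1661 0.1787 0.2575] turn [-0.6126 -0.0958 -0.3593]
70.0
[ 0.54813298 -0.26749318  0.19942172]
t 6.4 pos [ 0.4948 -0.3178  0.2766] grip 39.97178933350369 0.5247812681661892 ft [ 0.  -0.4 -1.5] q [-0.24  0.22  0.9   1.56 -0.18  1.45  0.68]
shift [0.1661 0.1787 0.2575] turn [-0.607   0.1192  0.284 ]
45.0
[ 0.54813298 -0.26749318  0.19942172]
t 6.4 pos [ 0.4948 -0.3178  0.2766] grip 39.97178933350369 0.5247812681661892 ft [ 0.  -0.4 -1.5] q [-0.24  0.22  0.9   1.56 -0.18  1.45  0.68]
shift [0.1661 0.1787 0.2575] turn [-0.5775  0.2525  0.6857]
```

Emit:
jog_arm(moves=[0.03,0.03,0.04,-0.1,0,0,-1,0.06,0.06,0.09,-0.21,0,-0.01,-1,0.09,0.1,0.14,-0.32,0,-0.02,-1,0.12,0.13,0.19,-0.42,0.01,-0.03,-1,0.15,0.17,0.25,-0.53,0.01,-0.04,-1,0.163,0.193,0.296,-0.616,0.012,-0.038,-1,0.163,0.193,0.296,-0.616,0.012,-0.038,-1,0.163,0.193,0.296,-0.616,0.012,-0.038,-1])

```text
time: 7.4
position: [0.553, -0.2697, 0.1892]
tool_rot: [1.81, 1.899, 0.634]
ft_force: [1.0, -0.3, -1.6]
grip_width: 0.526
grip_force: 40.0
```

```bash
python3 - <<'E'
from h import *
s=ctrl.get_state();Rt=R.from_rotvec(s['tool_rot']).as_matrix();z=Rt[:,2]
w=s['position']+z*.0673;spot=s['position']+z*.1673
p=np.array([.653,-.2635,.054]);L=labR(.0478)
print(s['time'],s['position'],s['qd'].round(3),s['grip_width'],'win',L.T@(w-p),'spot',L.T@(spot-p),'ang',np.arccos(-z@L[:,2]),s['joint_positions'].round(2))
im,s=snap('side','s2.png');w_,s2=snap('wrist','w4.png');c,_=snap('scene','c2.png')
print(proj(im,s,np.array([w,spot,p])),proj(c,s,np.array([w,spot,p])))
a=cv2.resize(im['pixels'][140:320,260:500,::-1],(800,600),interpolation=2)
b=cv2.resize(c['pixels'][130:230,130:290,::-1],(400,250),interpolation=2)
v=cv2.resize(a,(400,300));cv2.imwrite('pics/v4.png',np.hstack([v,cv2.resize(b,(400,300))]))
E
```

```text
7.4 [ 0.55300269 -0.2696895   0.18919694] [ 0.005  0.007 -0.008 -0.023 -0.006 -0.006  0.01 ] 0.5255998107537774 win [ 0.00135011 -0.00150841  0.10096229] spot [ 0.00133961 -0.001663    0.00096241] ang 0.0015494603598366766 [-0.37 -0.15  0.96  2.12 -0.44  0.63  0.97]
[[381.24816144 256.52333359]
 [398.15230248 272.65848037]
 [397.45003428 272.6641042 ]] [[206.84070121 158.45100964]
 [196.72683682 180.22743907]
 [197.14212979 180.68620498]]
```

View pics/v4.png

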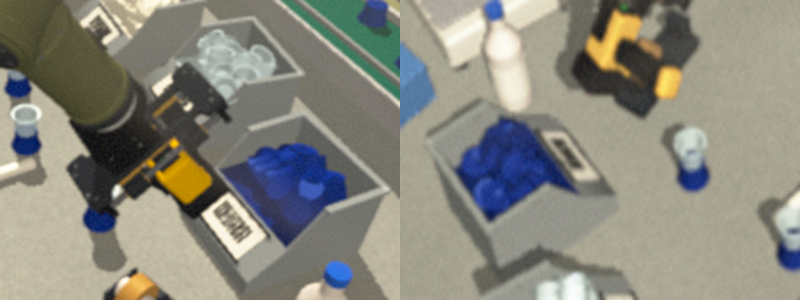

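The scanner looks at the blue label (side crop (232,222), scene crop (572,157)), with the predicted spot within about 2 px of its middle. Holding still.

Emit:
jog_arm(moves=[0,0,0,0,0,0,-1,0,0,0,0,0,0,-1,0,0,0,0,0,0,-1,0,0,0,0,0,0,-1,0,0,0,0,0,0,-1,0,0,0,0,0,0,-1,0,0,0,0,0,0,-1,0,0,0,0,0,0,-1])

```text
time: 8.55
position: [0.5522, -0.2694, 0.1878]
tool_rot: [1.812, 1.899, 0.634]
ft_force: [0.3, -0.2, -2.5]
grip_width: 0.525
grip_force: 40.0
```

```bash
python3 - <<'E'
from h import *
A,sa=load('c2.png');B,sb=load('s2.png');M=[];b=[]
for im,s,uv in((A,sa,(198.8,182.3)),(B,sb,(399.2,273.2))):
    o,d=ray(im,s,uv);d/=np.linalg.norm(d);Q=np.eye(3)-np.outer(d,d);M.append(Q);b.append(Q@o)
c=np.linalg.lstsq(np.vstack(M),np.hstack(b),rcond=None)[0];s=ctrl.get_state();z=R.from_rotvec(s['tool_rot']).as_matrix()[:,2]
print(c,'spot in label',labR(.0478).T@(s['position']+.1673*z-c),s['time'])
E
python3 go.py .495 -.3 .277 90; python3 go.py .4368 .3302 .277 153.03
```

```text
[ 0.65449584 -0.26055758  0.04857907] spot in label [ 0.0016951  -0.00416126  0.00562996] 8.55
t 8.55 pos [ 0.5522 -0.2694  0.1878] grip 39.97132748714648 0.525308312608041 ft [ 0.3 -0.2 -2.5] q [-0.37 -0.15  0.96  2.12 -0.45  0.63  0.97]
shift [-0.0931  0.023  -0.3549] turn [ 0.6161 -0.0138  0.0431]
t 8.55 pos [ 0.5522 -0.2694  0.1878] grip 39.97132748714648 0.525308312608041 ft [ 0.3 -0.2 -2.5] q [-0.37 -0.15  0.96  2.12 -0.45  0.63  0.97]
shift [ 2.0143 -0.0529 -0.4136] turn [ 0.557   0.3246 -0.9693]
```

Emit:
jog_arm(moves=[0,0,-0.1,0,0,0,-1,-0.01,0,-0.2,0.06,0,0,-1,-0.02,0,-0.28,0.17,0,0.01,-1,-0.03,0.01,-0.33,0.28,0,0.02,-1,-0.04,0.02,-0.355,0.39,-0.01,0.03,-1,-0.05,0.023,-0.355,0.5,-0.01,0.04,-1,-0.05,0.023,-0.355,0.616,-0.014,0.043,-1,-0.05,0.023,-0.355,0.616,-0.014,0.043,-1])

```text
time: 9.55
position: [0.497, -0.2854, 0.2755]
tool_rot: [-2.217, -2.225, 0.004]
ft_force: [0.4, -0.4, -1.1]
grip_width: 0.524
grip_force: 40.0
```

```bash
python3 go.py .4368 .3302 .277 153.03
```

```text
t 9.55 pos [ 0.497  -0.2854  0.2755] grip 39.971938639646396 0.524269198389657 ft [ 0.4 -0.4 -1.1] q [-0.19  0.16  0.75  1.59 -0.11  1.44  0.57]
shift [ 2.0529 -0.1931 -0.0076] turn [-2.5000e-03  2.0000e-04 -1.0469e+00]
```

Emit:
jog_arm(moves=[0.1,-0.01,0,0,0,-0.05,-1,0.22,-0.02,0,0,0,-0.11,-1,0.34,-0.03,0,0,0,-0.17,-1,0.46,-0.04,0,0,0,-0.23,-1,0.58,-0.05,0,0,0,-0.29,-1,0.7,-0.06,0,0,0,-0.35,-1,0.82,-0.07,0,0,0,-0.41,-1,0.95,-0.08,0,0,0,-0.48,-1])

```text
time: 10.55
position: [0.4697, -0.0018, 0.2774]
tool_rot: [1.597, 2.703, 0.006]
ft_force: [0.9, -0.7, -2.7]
grip_width: 0.523
grip_force: 40.0
```

```bash
python3 go.py .4368 .3302 .277 153.03
```

```text
t 10.55 pos [ 0.4697 -0.0018  0.2774] grip 39.97054896899499 0.5232025179932597 ft [ 0.9 -0.7 -2.7] q [-0.52 -0.12  0.44  1.81  0.05  1.43  0.41]
shift [1.0225 0.4378 0.003 ] turn [ 0.0038  0.0012 -0.5698]
```

Emit:
jog_arm(moves=[0.12,0.05,0,0,0,-0.07,-1,0.25,0.11,0,0,0,-0.14,-1,0.38,0.16,0,0,0,-0.22,-1,0.51,0.22,0,0,0,-0.3,-1,0.64,0.28,0,0,0,-0.38,-1,0.77,0.33,0,0,0,-0.45,-1,0.9,0.39,0,0,0,-0.52,-1,1,0.43,0,0,0,-0.57,-1])

```text
time: 11.55
position: [0.4381, 0.325, 0.277]
tool_rot: [0.728, 3.056, 0.001]
ft_force: [-0.7, 0.1, -2.5]
grip_width: 0.53
grip_force: 40.0
```

```bash
python3 go.py .4368 .3302 .277 153.03
```

```text
t 11.55 pos [0.4381 0.325  0.277 ] grip 39.97137731057592 0.5297664625202362 ft [-0.7  0.1 -2.5] q [-0.82  0.07  0.14  1.64 -0.01  1.43  0.43]
shift [0.0118 0.0135 0.0001] turn [0.001  0.0003 0.003 ]
```

Emit:
jog_arm(moves=[0.0118,0.0135,0,0,0,0.003,-1,0.0118,0.0135,0.1,0,0,0.003,-1,0.0118,0.0135,0.22,0,0,0.003,-1,0.0118,0.0135,0.32,0,0,0.003,-1,0.0118,0.0135,0.32,0,0,0.003,-1,0.0118,0.0135,0.32,0,0,0.003,-1,0.0118,0.0135,0.32,0,0,0.003,-1,0.0118,0.0135,0.32,0,0,0.003,-1])

```text
time: 12.55
position: [0.4381, 0.3285, 0.1821]
tool_rot: [0.738, 3.052, 0.002]
ft_force: [0.2, 0.2, -2.9]
grip_width: 0.529
grip_force: 40.0
```

```bash
python3 go.py .4368 .3302 .0907 153.03;python3 - <<'E'
from h import *
im,s=snap('wrist','w5.png');a,_=snap('side','s5.png')
cv2.imwrite('pics/v5.png',np.hstack([cv2.resize(im['pixels'][:,:,::-1],(400,300),interpolation=3),cv2.resize(a['pixels'][80:230,140:340,::-1],(400,300),interpolation=2)]))
E
```

```text
t 12.55 pos [0.4381 0.3285 0.1821] grip 39.971788292750716 0.5287388149454607 ft [ 0.2  0.2 -2.9] q [-0.82  0.13  0.14  1.77 -0.02  1.25  0.42]
shift [0.0066 0.0025 0.3046] turn [ 0.0016  0.0009 -0.0035]
```

View pics/v5.png

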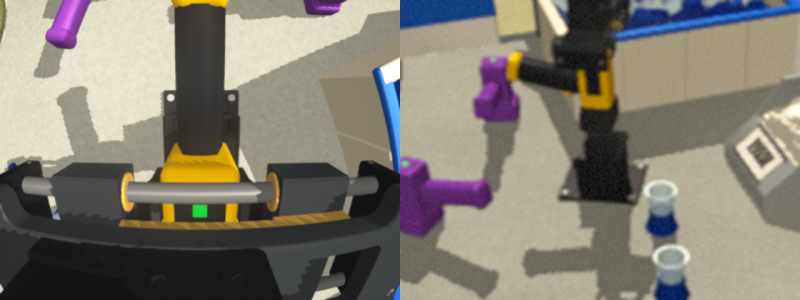

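Scanner is upright over the cup, handle centred between the base screws at wrist crop (169,97) and (231,97). Lowering.

Emit:
jog_arm(moves=[0.006,0.0025,0.02,0,0,0,-1,0.006,0.0025,0.06,0,0,0,-1,0.006,0.0025,0.1,0,0,0,-1,0.006,0.0025,0.14,0,0,0,-1,0.006,0.0025,0.17,0,0,0,-1,0.006,0.0025,0.2,0,0,0,-1,0.006,0.0025,0.22,0,0,0,-1,0.006,0.0025,0.22,0,0,0,-1])

```text
time: 13.65
position: [0.4361, 0.3295, 0.1144]
tool_rot: [-0.738, -3.053, 0.001]
ft_force: [-1.6, 0.1, -2.7]
grip_width: 0.531
grip_force: 40.0
```

```bash
python3 go.py .4368 .3302 .0907 153.03
```

```text
t 13.65 pos [0.4361 0.3295 0.1144] grip 39.97193010058254 0.5308273324823964 ft [-1.6  0.1 -2.7] q [-0.82  0.18  0.13  1.85 -0.03  1.11  0.42]
shift [-0.001   0.0034  0.079 ] turn [-0.0009 -0.0001 -0.0034]
```

Emit:
jog_arm(moves=[0,0.002,0.015,0,0,0,-1,0,0.002,0.03,0,0,0,-1,0,0.002,0.045,0,0,0,-1,0,0.002,0.06,0,0,0,-1,0,0.002,0.07,0,0,0,-1,0,0.002,0.077,0,0,0,-1,0,0.002,0.079,0,0,0,-1,0,0.002,0.079,0,0,0,-1])

```text
time: 14.65
position: [0.4366, 0.3302, 0.0912]
tool_rot: [0.738, 3.054, -0.0]
ft_force: [1.0, 0.7, -2.6]
grip_width: 0.527
grip_force: 40.0
```

```bash
python3 go.py .4368 .3302 .0907 153.03
```

```text
t 14.65 pos [0.4366 0.3302 0.0912] grip 39.97191382572055 0.5268065602787346 ft [ 1.   0.7 -2.6] q [-0.81  0.21  0.13  1.87 -0.03  1.07  0.43]
shift [-0.0007  0.0003  0.0017] turn [-0.      0.0002 -0.0033]
```

Emit:
jog_arm(moves=[0,0,0.002,0,0,0,-1,0,0,0.003,0,0,0,-1,0,0,0.004,0,0,0,-1,0,0,0.005,0,0,0,-1,0,0,0.005,0,0,0,-1,0,0,0.005,0,0,0,-1,0,0,0.005,0,0,0,-1,0,0,0.005,0,0,0,-1])

```text
time: 15.65
position: [0.4368, 0.3302, 0.0906]
tool_rot: [0.738, 3.053, 0.0]
ft_force: [-0.7, -1.5, 5.4]
grip_width: 0.527
grip_force: 40.0
```

Bottomed out (force now +5 N). Open partly, then fully, then rise.

Emit:
jog_arm(moves=[0,0,0,0,0,0,0.2,0,0,0,0,0,0,0.4,0,0,0,0,0,0,0.7,0,0,0,0,0,0,1,0,0,0,0,0,0,1,0,0,0,0,0,0,1,0,0,-0.02,0,0,0,1,0,0,-0.05,0,0,0,1])

```text
time: 16.65
position: [0.4365, 0.3301, 0.105]
tool_rot: [-0.738, -3.054, 0.001]
ft_force: [0.4, 0.4, 0.5]
grip_width: 0.999
grip_force: 0.0
```

Emit:
jog_arm(moves=[0,0,-0.05,0,0,0,1,0,0,-0.12,0,0,0,1,0,0,-0.25,0,0,0,1,0,0,-0.4,0,0,0,1,0,0,-0.55,0,0,0,1,0.05,0,-0.65,0,0,0,1,0.1,0,-0.65,0,0,0,1,0.1,0,-0.65,0,0,0,1])

```text
time: 17.65
position: [0.4085, 0.3446, 0.2997]
tool_rot: [-0.734, -3.054, 0.0]
ft_force: [-0.8, -0.7, -0.1]
grip_width: 1.001
grip_force: 0.0
```

```bash
python3 go.py .4368 .3302 .3 153.03;python3 - <<'E'
from h import *
im,s=snap('wrist','w6.png');im,s=snap('wrist','w6.png');a,_=snap('side','s6.png')
cv2.imwrite('pics/v6.png',np.hstack([cv2.resize(im['pixels'][:,:,::-1],(400,300),interpolation=3),cv2.resize(a['pixels'][:,:,::-1],(400,300),interpolation=3)]))
E
```

```text
t 17.65 pos [0.4085 0.3446 0.2997] grip 0.0 1.000832864624288 ft [-0.8 -0.7 -0.1] q [-0.86  0.05  0.11  1.62 -0.01  1.48  0.35]
shift [-0.106  -0.     -0.0012] turn [-0.0001 -0.0003 -0.0009]
```

View pics/v6.png

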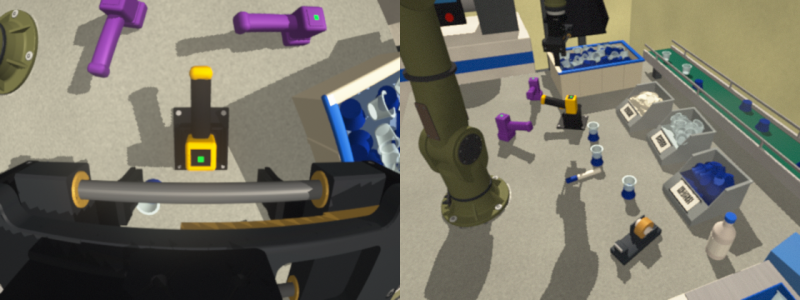

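The scanner sits home in the holster (LED at (201,159), butt at (201,73)). The bystanders stand where they were and the gripper is clear. Handing in.

```bash
python3 -c "
from bench import ctrl
print(ctrl.close_job())"
```

```text
the job is handed in; nothing more can be done
None
```

I held the scanner on the blue caps' label for just over 1 s from about 10 cm, its spot about 5 mm from the label's middle, then put it back fully home in its holster; the bystanders look unmoved. I handed the job in at about 18 s; it gave no verdict or read signal, so the read rests on my measurements.

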